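# Shut and secure the sloping medicine box

### The job

Shut the lid of the sloping medicine box fully, and only then turn both red turnbuttons so that each points straight up the slope, square across the lid's lower edge, and holds the lid shut. Leave the other things on the counter where they are.

Things in the scene. Friction and masses are not known exactly. Their poses are not given: they have to be found in the camera images.
- medbox: Fixed white box with lime-green rim, 203 deep (x), 300 wide (y). Its top slopes at 30 degrees: 55 high at the front (-x), 172 at the back (+x). Origin: centre of its underside, on the counter; x front to back, z up. Place and yaw vary. Inside is stock; keep out.
- slope_edge (a point): Middle of the box's front top edge, 101.5 in front of its origin and 55 up. Slope axes: x = u, up the slope; y = v, along the edge; z = n, square off the slope. All u, v, n below are mm in this frame. The green sill is u = 0 to 50, n = 0.
- lid (a joint): Lid hinge, rad: 0 = shut, grows as the lid swings up and back (to 1.9); starts 1.2 to 1.7. Hinge line along v at u = 222, n = 0. At angle a the lid points from there by -cos a in u, +sin a in n. Stiff: it stays where left; 1 to 5 N at its free edge move it. Closing it means pushing its outer (back) face.
- lid_lip (a point): End of the black thumb lip (60 wide, 8 thick, 14 past the edge) at the middle of the lid's free edge, 184 from the hinge line, mid thickness; x runs to the hinge. Lid: clear panel with aluminium border, 170 long from the hinge, 264 wide, 8 thick; shut it covers u = 52 to 222, n = 0 to 8, outer face at n = 8.
- button_left (a joint): Red turnbutton at the box's +y side, rad: 0 = long arm straight up the slope over the lid (secured); positive = counterclockwise seen from off the slope. Starts +1.28 to +1.6 (arm along the sill towards +y, clear of the lid). Turns both ways to 2.1 with slight friction (0.05 N m), no stop or click at 0.
- button_left_fin (a point): Grip point of that button, on its pivot axis: u = 26, v = 68, n = 34. Red bar 80 x 16 x 6 at n = 10 to 16, reaching 58 from the pivot on the long side, 22 on the short; on it a red fin along the bar, 44 long, 10 thick, n = 16 to 46, centred on the pivot. x along the long arm, z off the slope.
- button_right (a joint): Turnbutton at the box's -y side, same make and sense; starts at -1.6 to -1.28 (arm along the sill towards -y).
- button_right_fin (a point): Grip point of the right button: pivot at u = 26, v = -68, n = 34; otherwise as the left one.
- saline: Bystander: white bottle, 70 diameter, 170 high, beside the box. Origin at the underside's centre.
- amber_jar: Bystander: amber jar, 52 diameter, 75 high, beside the box. Origin at the underside's centre.
- glove_carton: Bystander: white carton 120 x 220 x 75 high, off to the left of the box. Origin at the underside's centre.
- pill_carton: Bystander: blue carton 55 x 110 x 30 high, in front of the box. Origin at the underside's centre.
- syringe: Bystander: white and blue syringe about 155 long, 34 wide, 25 high, lying in front of the box. Origin under its middle.
- steel_bowl: Bystander: steel bowl 120 diameter, 45 high. Origin at the underside's centre.
- tape_roll: Bystander: white roll 80 diameter, 25 high. Origin at the underside's centre.

How it is judged:
By the outcome, as a careful person would: the job done as asked, in the order asked, and still so for the second after the job is handed in, with the robot touching nothing.
It also fails if it takes over 69 s, if anything falls off the work surface, if the arm or the gripper's body presses on something with over 40 N, if the wrist force passes 120 N, or if a joint passes its speed limit or range.

### The arm

A 6-joint arm with a two-finger parallel gripper is mounted at the origin on the work surface. World frame = base frame: x ahead of the robot, y to its left, z up, the work surface at z = 0. Lengths are in m, angles in rad, forces in N, time in s.
With the tool pointing down it reaches from about 0.225 to 0.875 m from the base axis. Payload 3.4 kg.
Tool frame: the origin (TCP) lies between the finger pads; the fingertips stand 19 mm ahead of it and the grasp point (between the pads) is the TCP; z points along the fingers, y is the line along which they close (so a half turn about z gives the same grasp; the last joint's range is limited). The gripper opens to 85 mm and grips with 20 to 120 N. Pads are 22 mm wide; open, the fingers measure 114 mm over their backs; the gripper's body (76 mm by 85 mm) begins 54 mm behind the grasp point. The pads swing forward as they close: fully open they stand 13 mm farther back than shut.
Start: joints at [-1.319, 0.276, 1.505, -0, 1.361, -0.121], TCP at [0.209, -0.536, 0.25] pointing down, gripper open.
Joint ranges: [-2.89, 2.89], [-0.75, 2.08], [0.22, 2.7], [-1.18, 4.32], [0.11, 2.71], [-2.7, 2.7]. Speed limits (rad/s): [2.57, 2.57, 3.14, 3.14, 3.14, 3.14].

### API

Orientations are given as a unit quaternion [w, x, y, z].
In Python, from rig import get_state, imaging, ticket gives the robot as it stands. The module is installed in compiled form; this text tells all that it offers.
- The arm moves only by the shell command python3 -m inch 'ROWS' [FORCE]. ROWS is JSON, a list of rows, each an object with "claw": the opening, from -1 (shut) to 1 (fully open); "travel": the shift along the world's x, y, z in units of 200 mm (1.0 is 200 mm), a list of three; "turn": the turn about the world's z in units of 180 degrees (1.0 is 180 degrees). A call has 1 to 5 rows; each row is the pose to reach, as a shift and turn from the pose commanded when the call began, turning the shorter way round; what a row does not reach only later rows make up. A row lasts 1/10 s, in which the tool goes at most 50 mm and 8.59 degrees, less where a joint would pass 70% of its speed; a pose out of reach is approached as far as the arm can. A call with a number of a shift or a turn outside -1 to 1 is refused whole. A call with a gripper value outside its range is refused whole. The fingers move at their own pace and stop on an object; FORCE is the grip in N (left out, the last holds). Time passes only in rows, so rows that repeat a pose let the fingers close. It gives the time, the measured TCP pose, the force, the opening and the grip force at its end, in the units of the state.
- get_state(): the state, without advancing time (a new reading comes with each control period).
- imaging.get_image(name): name is "scene" or "top"; returns the picture (420x560x3 uint8, red, green, blue); there is no depth.
- imaging.camera_params(name): a dict with "camera_matrix" (3x3 intrinsics, pixels), "k1" (the pictures are not rectified: a ray, as slopes to the right and down, at radius r is drawn at 1 + k1 r^2 times it, then the intrinsics apply), "cam_to_world" (4x4, takes a point from camera to world coordinates). Camera axes: x right, y down, z forward; pixel columns grow to the right and rows downward; lengths in m; the calibration is good to about 2 mm. A picture is of the moment at which its call begins. camera_params takes no time and is no camera call.
- ticket.sign_off(): hands the job in; it is judged then, once.
The state is a dict: "clock": time; "qpos": joint angles; "qd": joint speeds; "effort": joint torques, N m; "position": TCP position; "ee_rot": TCP orientation; "contact_force": force on the tool from outside, world axes, zero at the start; "moment": the same for the moment, N m; "width": finger opening in m; "gripper_force": force on a finger pad.
Only numpy, scipy, OpenCV 4.12 (cv2) and the standard library are available. Lean on these libraries where they do the work, as an engineer would, in place of code of your own. Each camera call takes 0.05 s, during which the arm holds its last target. There are 200 camera calls.

## Working session

There is one attempt and no reset: what is moved stays moved. The work goes in short steps, Python scripts to look and compute and a shell command to move; the robot and the scene stay as the last step left them, time stands still between calls to the robot, and variables do not carry over. Pictures are saved under pics/ and viewed, at most 10 in all, crops included, and the job is handed in when it is done.

```bash
mkdir -p pics; cat > h.py <<'E'
import numpy as np, cv2
from rig import get_state, imaging, ticket
def cam(n):
    p=imaging.camera_params(n); return np.array(p["camera_matrix"]),p["k1"],np.array(p["cam_to_world"])
def grab(n,f):
    im=np.array(imaging.get_image(n)); cv2.imwrite('pics/'+f,im[:,:,::-1]); return im
def ray(n,u,v):
    K,k1,T=cam(n); d=cv2.undistortPoints(np.array([[[u,v]]],float),K,np.array([k1,0,0,0.]))[0,0]
    r=T[:3,:3]@np.array([d[0],d[1],1]); return T[:3,3],r
def onz(n,u,v,z):
    o,r=ray(n,u,v); return o+r*(z-o[2])/r[2]
def proj(n,P):
    K,k1,T=cam(n); R=T[:3,:3].T; 
    return cv2.projectPoints(np.array(P,float).reshape(-1,3),cv2.Rodrigues(R)[0],-R@T[:3,3],K,np.array([k1,0,0,0.]))[0][:,0]
E
python3 - <<'E'
from h import *
for n in("scene","top"):
    grab(n,n+'0.png'); print(cam(n))
print(get_state())
E
```

```text
(array([[502.58771864,   0.        , 281.96017991],
       [  0.        , 502.58771864, 203.09576203],
       [  0.        ,   0.        ,   1.        ]]), -0.1824745113985886, array([[ 0.18249656,  0.82133017, -0.54047364,  1.35914839],
       [ 0.98315569, -0.14685415,  0.10880602, -0.1538955 ],
       [ 0.00999487, -0.55122646, -0.83429581,  1.31227394],
       [ 0.        ,  0.        ,  0.        ,  1.        ]]))
(array([[431.49619108,   0.        , 279.03475337],
       [  0.        , 431.49619108, 206.01079834],
       [  0.        ,   0.        ,   1.        ]]), -0.009808458073940969, array([[-6.25390616e-03, -9.93125738e-01,  1.16885228e-01,
         4.62867214e-01],
       [-9.99980400e-01,  6.24588674e-03, -4.34894173e-04,
        -5.08461070e-03],
       [-2.98147300e-04, -1.16885657e-01, -9.93145334e-01,
         1.28653559e+00],
       [ 0.00000000e+00,  0.00000000e+00,  0.00000000e+00,
         1.00000000e+00]]))
{'clock': 0.1, 'qpos': array([-1.31902687e+00,  2.76547504e-01,  1.50601164e+00,  3.35310150e-05,
        1.36070577e+00, -1.21040650e-01]), 'qd': array([ 0.00141029, -0.00219181, -0.00339198, -0.00104508, -0.00114391,
        0.00125779]), 'effort': array([ 1.20722314e-03, -4.17698872e+01, -2.46405691e+01, -1.80397928e-04,
        5.79116429e-03, -3.50813394e-06]), 'position': array([ 0.2093078 , -0.53507832,  0.24951517]), 'ee_rot': array([-8.35412815e-04,  9.82677133e-01,  1.85323914e-01, -3.82551383e-05]), 'contact_force': array([0.182088  , 0.02334622, 0.12732214]), 'moment': array([0.00731956, 0.02755612, 0.02002758]), 'gripper_force': 0.0, 'width': 0.08549957219826587}
```

View pics/scene0.png

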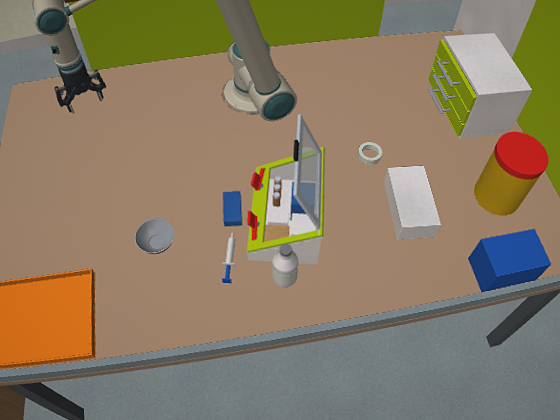

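View pics/top0.png

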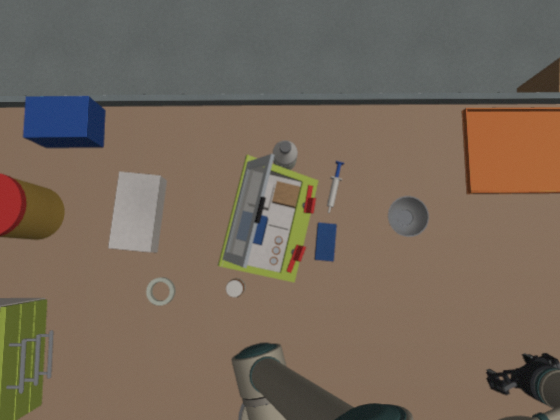

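The top view shows the box near (270,220) with its front facing world −y, so its front edge runs from (317,180) to (296,281). The red buttons are at (310,200) and (297,257), the black lip at (260,210), the saline at (285,152) and the jar at (235,288). The scene view shows the lid standing open.

```bash
cat >> h.py <<'E'
def mask(im,kind,roi):
    hsv=cv2.cvtColor(im,cv2.COLOR_RGB2HSV); h,s,v=[hsv[:,:,i].astype(int) for i in range(3)]
    m={'g':(h>28)&(h<45)&(s>150)&(v>80),'r':((h<6)|(h>174))&(s>170)&(v>60),'k':(v<35)}[kind]
    o=np.zeros(m.shape,np.uint8); x0,y0,x1,y1=roi; o[y0:y1,x0:x1]=m[y0:y1,x0:x1]; return o
ROI={'top':(205,140,335,300),'scene':(235,140,335,260)}
E
python3 - <<'E'
from h import *
for n in("top","scene"):
    im=cv2.imread(f'pics/{n}0.png')[:,:,::-1].copy()
    m=mask(im,'g',ROI[n]); pts=cv2.findNonZero(m); h=cv2.convexHull(pts)
    for e in range(2,12):
        a=cv2.approxPolyDP(h,e,True)
        if len(a)<=4: break
    a=a[:,0]; print(n,'green',e,a.tolist())
    for p in a: print('  front',onz(n,*p,.055).round(3),'back',onz(n,*p,.172).round(3))
    m=mask(im,'r',ROI[n]); k,l,st,c=cv2.connectedComponentsWithStats(m)
    for i in range(1,k):
        if st[i,4]>15:
            q=cv2.minAreaRect(cv2.findNonZero((l==i).astype(np.uint8))); print(' red',st[i],c[i].round(1),q)
    m=mask(im,'k',ROI[n]); k,l,st,c=cv2.connectedComponentsWithStats(m)
    for i in range(1,k):
        if st[i,4]>15: print(' blk',st[i],c[i].round(1))
im=cv2.imread('pics/top0.png')[140:300,200:345]; a=cv2.resize(im,None,fx=3.5,fy=3.5,interpolation=2)
im=cv2.imread('pics/scene0.png')[105:290,235:335]; b=cv2.resize(im,None,fx=2.8,fy=3,interpolation=2)
b=cv2.resize(b,(280,a.shape[0])); cv2.imwrite('pics/c1.png',np.hstack([a,b])); print(a.shape)
E
```

```text
Traceback (most recent call last):
cv2.error: OpenCV(4.12.0) /io/opencv/modules/imgproc/src/convhull.cpp:143: error: (-215:Assertion failed) total >= 0 && (depth == CV_32F || depth == CV_32S) in function 'convexHull'
```

```bash
python3 - <<'E'
from h import *
im=cv2.imread('pics/top0.png'); h=cv2.cvtColor(im,cv2.COLOR_BGR2HSV)
print(h[182,308:316].tolist(),h[270:274,280].tolist(),h[205,308:314].tolist())
E
sed -i 's/(h>28)&(h<45)&(s>150)&(v>80)/(h>24)\&(h<48)\&(s>120)\&(v>60)/' h.py
cat > m.py <<'E'
from h import *
for n in("top","scene"):
    im=cv2.imread(f'pics/{n}0.png')[:,:,::-1].copy()
    m=mask(im,'g',ROI[n]); pts=cv2.findNonZero(m); h=cv2.convexHull(pts)
    for e in range(2,12):
        a=cv2.approxPolyDP(h,e,True)
        if len(a)<=4: break
    a=a[:,0]; print(n,'green',e,a.tolist())
    for p in a: print('  front',onz(n,*p,.055).round(3),'back',onz(n,*p,.172).round(3))
    for c in 'rk':
      m=mask(im,c,ROI[n]); k,l,st,ce=cv2.connectedComponentsWithStats(m)
      for i in range(1,k):
        if st[i,4]>15:
            q=cv2.minAreaRect(cv2.findNonZero((l==i).astype(np.uint8))); print(c,st[i],ce[i].round(1),q)
im=cv2.imread('pics/top0.png')[140:300,200:345]; a=cv2.resize(im,None,fx=3.5,fy=3.5,interpolation=2)
im=cv2.imread('pics/scene0.png')[105:290,235:335]
b=cv2.resize(im,(280,a.shape[0])); cv2.imwrite('pics/c1.png',np.hstack([a,b])); print(a.shape)
E
python3 m.py
```

```text
[[35, 140, 157], [35, 141, 156], [35, 140, 157], [35, 141, 155], [35, 141, 156], [35, 138, 157], [35, 141, 154], [35, 141, 156]] [[34, 48, 121], [34, 73, 118], [34, 127, 124], [35, 140, 142]] [[0, 176, 90], [1, 181, 89], [0, 189, 89], [1, 179, 108], [1, 182, 140], [1, 179, 160]]
top green 2 [[317, 181], [293, 281], [219, 265], [247, 155]]
  front [ 0.68  -0.116  0.055] back [ 0.659 -0.105  0.172]
  front [ 0.395 -0.044  0.055] back [ 0.401 -0.04   0.172]
  front [0.441 0.165 0.055] back [0.443 0.149 0.172]
  front [0.758 0.087 0.055] back [0.73  0.078 0.172]
r [305 186  10  27 162] [309.3 201.2] ((310.15997314453125, 198.8800048828125), (8.485281944274902, 25.73868751525879), 8.13010311126709)
r [288 246  17  26 168] [295.9 256.4] ((295.6958923339844, 258.69073486328125), (8.68729305267334, 27.78497886657715), 21.037511825561523)
k [255 198   9  24  69] [259.  209.9] ((259.2059020996094, 209.676513671875), (3.152963161468506, 24.01102638244629), 14.03624439239502)
scene green 2 [[323, 147], [322, 235], [247, 251], [256, 168]]
  front [0.353 0.181 0.055] back [0.447 0.15  0.172]
  front [0.673 0.104 0.055] back [0.737 0.08  0.172]
  front [ 0.687 -0.117  0.055] back [ 0.749 -0.12   0.172]
  front [ 0.4   -0.046  0.055] back [ 0.489 -0.056  0.172]
r [251 169  14  21 154] [257.  179.5] ((256.6774597167969, 178.12564086914062), (9.518049240112305, 21.37743377685547), 14.743562698364258)
r [248 211   9  29 168] [252.4 223.5] ((252.0, 225.0), (28.0, 8.0), 90.0)
k [294 140   5  21  65] [296.  150.1] ((295.9263916015625, 150.0304412841797), (3.419858455657959, 20.02042007446289), 4.085616588592529)
(560, 508, 3)
```

View pics/c1.png

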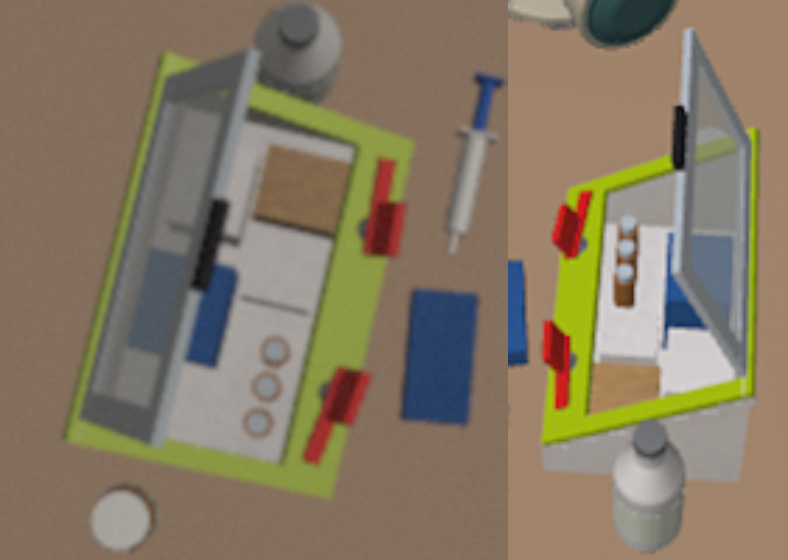

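The crop shows the box corners, with both button arms lying along the sill (right arm toward −v, left arm toward +v). The lid leans back, with the lip at about (259,210) in the full top view. The corner spans of 294, 297 and 201 mm match the given sizes.

```bash
cat >> h.py <<'E'
F=[np.array([.682,-.116]),np.array([.397,-.045])]; B=[np.array([.733,.079]),np.array([.445,.150])]
c=sum(F+B)/4; d=(F[1]-F[0]+B[1]-B[0]); vx=d/np.linalg.norm(d)
X=np.array([vx[1],-vx[0],0]); V=np.array([*vx,0]); U=X*np.cos(np.pi/6)+[0,0,.5]; N=-X*.5+[0,0,np.cos(np.pi/6)]
E0=np.array([*c,0])-X*.1015+[0,0,.055]
def W(u,v,n): return E0+(U*u+V*v+N*n)/1000
def S(P): q=(np.asarray(P)-E0)*1000; return np.array([q@U,q@V,q@N]).round(1)
def tri(a,b):
    (o,r),(p,s)=ray('top',*a),ray('scene',*b); r/=np.linalg.norm(r); s/=np.linalg.norm(s)
    t=np.linalg.lstsq(np.c_[r,-s],p-o,rcond=None)[0]; A,Bq=o+r*t[0],p+s*t[1]; return (A+Bq)/2,np.linalg.norm(A-Bq)
def onn(cam_,u,v,n):
    o,r=ray(cam_,u,v); return S(o+r*((E0+N*n/1000-o)@N)/(r@N))
E
python3 - <<'E'
from h import *
print(c,E0,np.degrees(np.arctan2(X[1],X[0])))
P,e=tri((259.2,209.7),(296,150.1)); s=S(P); print(P,e,s,np.hypot(s[0]-222,s[2]),np.arctan2(s[2],222-s[0]))
for n,p in(('top',(288.5,270.5)),('top',(311,187)),('scene',(262,170)),('scene',(252,238))): print(onn(n,*p,13))
for q in((222,0,0),(26,68,34),(26,-68,34)): print(W(*q).round(3))
E
```

```text
[0.56425 0.017  ] [ 0.53983496 -0.08151983  0.055     ] 76.08145517406149
[0.56792654 0.03909296 0.32572424] 0.00024190535904585527 [242.6   1.7 172.5] 173.72567455618068 1.6896537328608303
[ 32.7 123.6  13. ]
[  23.7 -119.1   13. ]
[ 33.6 116.2  13. ]
[  23.1 -120.9   13. ]
[0.586 0.105 0.166]
[ 0.475 -0.06   0.097]
[ 0.607 -0.093  0.097]
```

```bash
python3 - <<'E'
from h import *
def tcp(a,r=150,gap=0):
    t=8+gap; p=W(222-r*np.cos(a)+t*np.sin(a),0,r*np.sin(a)+t*np.cos(a))
    k=np.clip(3*np.cos(np.radians(120)-a),-1,1)
    return p+X*.011*k+[0,0,.019]
s=np.array([.209,-.536,.25]); p0=tcp(1.66,gap=25); print(p0,'units from start',((p0-s)/.2).round(3))
for a in np.r_[1.66:0.01:-.15,0.,-.03]: print(round(a,2),tcp(a).round(3),((tcp(a)-p0)/.2).round(3))
print(get_state()['position'])
E
```

```text
[0.58074241 0.08355038 0.33495716] units from start [1.859 3.098 0.425]
1.66 [0.575 0.062 0.324] [-0.027 -0.11  -0.053]
1.51 [0.57  0.042 0.315] [-0.052 -0.208 -0.102]
1.36 [0.566 0.024 0.302] [-0.074 -0.298 -0.166]
1.21 [0.562 0.008 0.286] [-0.094 -0.377 -0.244]
1.06 [ 0.559 -0.005  0.269] [-0.11  -0.445 -0.332]
0.91 [ 0.556 -0.016  0.249] [-0.124 -0.499 -0.43 ]
0.76 [ 0.553 -0.027  0.228] [-0.137 -0.553 -0.535]
0.61 [ 0.551 -0.037  0.206] [-0.149 -0.6   -0.645]
0.46 [ 0.549 -0.043  0.183] [-0.156 -0.631 -0.758]
0.31 [ 0.549 -0.046  0.161] [-0.16  -0.646 -0.87 ]
0.16 [ 0.549 -0.044  0.139] [-0.159 -0.64  -0.979]
0.0 [ 0.551 -0.036  0.117] [-0.148 -0.596 -1.09 ]
-0.03 [ 0.552 -0.034  0.113] [-0.145 -0.585 -1.11 ]
[ 0.2093078  -0.53507832  0.24951517]
```

```bash
python3 -m inch '[{"claw":-1,"travel":[0.3,0.4,1.0],"turn":0.2},{"claw":-1,"travel":[0.3,0.4,1.0],"turn":0.2},{"claw":-1,"travel":[0.3,0.4,1.0],"turn":0.2},{"claw":-1,"travel":[0.3,0.4,1.0],"turn":0.2},{"claw":-1,"travel":[0.3,0.4,1.0],"turn":0.2}]'
python3 -m inch '[{"claw":-1,"travel":[0.6,1.0,0],"turn":0.104},{"claw":-1,"travel":[0.6,1.0,0],"turn":0.104},{"claw":-1,"travel":[0.6,1.0,0],"turn":0.104},{"claw":-1,"travel":[0.6,1.0,0],"turn":0.104},{"claw":-1,"travel":[0.6,1.0,0],"turn":0.104}]'
python3 -m inch '[{"claw":-1,"travel":[0.6,1.0,0],"turn":0},{"claw":-1,"travel":[0.6,1.0,0],"turn":0},{"claw":-1,"travel":[0.6,1.0,0],"turn":0},{"claw":-1,"travel":[0.6,1.0,0],"turn":0},{"claw":-1,"travel":[0.6,1.0,0],"turn":0}]'
python3 - <<'E'
from h import *
s=get_state(); p=s['position']; print(p,s['ee_rot'],s['contact_force'],s['width'],s['qpos'],((np.array([.581,.084,.335])-p)/.2).round(3))
q=s['ee_rot']; print(np.degrees(2*np.arctan2(q[2],q[1])))
E
```

```text
clock: 0.6
position: [0.2706, -0.4545, 0.4548]
ee_rot: [0.003, 0.876, 0.482, 0.0]
contact_force: [-0.2, 0.1, -0.4]
width: 0.0124
gripper_force: 0.0
clock: 1.1
position: [0.3902, -0.2526, 0.4503]
ee_rot: [-0.0, 0.787, 0.617, 0.001]
contact_force: [-0.2, -0.8, -0.3]
width: 0.0002
gripper_force: 0.0
clock: 1.6
position: [0.5104, -0.0525, 0.4498]
ee_rot: [-0.001, 0.787, 0.617, 0.0]
contact_force: [-0.4, -1.0, 0.8]
width: 0.0001
gripper_force: 0.0
[ 0.5103815  -0.05247917  0.44980134] [-5.61387199e-04  7.86779147e-01  6.17234330e-01  2.01171986e-04] [-0.35406096 -1.01544304  0.79405667] 0.00012886300005065146 [-2.38829611e-01  1.34628578e-01  1.21252022e+00  1.03649550e-03
  1.79507723e+00  1.75132545e-03] [ 0.353  0.682 -0.574]
76.22891733769805
```

```bash
python3 -m inch '[{"claw":-1,"travel":[0.36,0.75,0]},{"claw":-1,"travel":[0.36,0.75,0]},{"claw":-1,"travel":[0.36,0.75,0]},{"claw":-1,"travel":[0.36,0.75,0]},{"claw":-1,"travel":[0.36,0.75,0]}]' || python3 -m inch '[{"claw":-1,"travel":[0.36,0.75,0],"turn":0},{"claw":-1,"travel":[0.36,0.75,0],"turn":0},{"claw":-1,"travel":[0.36,0.75,0],"turn":0},{"claw":-1,"travel":[0.36,0.75,0],"turn":0}]'
python3 -m inch '[{"claw":-1,"travel":[0,0,-0.25],"turn":0},{"claw":-1,"travel":[0,0,-0.45],"turn":0},{"claw":-1,"travel":[-0.01,-0.07,-0.574],"turn":0},{"claw":-1,"travel":[-0.01,-0.07,-0.574],"turn":0},{"claw":-1,"travel":[-0.01,-0.07,-0.574],"turn":0}]'
python3 - <<'E'
from h import *
s=get_state(); p=s['position']; print(p,s['contact_force'],((np.array([.581,.084,.335])-p)/.2).round(3))
E
```

```text
clock: 2.0
position: [0.5827, 0.0987, 0.4487]
ee_rot: [-0.001, 0.786, 0.618, -0.0]
contact_force: [0.3, -0.5, 0.1]
width: -0.0001
gripper_force: 0.0
clock: 2.5
position: [0.5796, 0.0802, 0.336]
ee_rot: [-0.0, 0.788, 0.616, 0.0]
contact_force: [1.0, 0.3, 0.5]
width: 0.0002
gripper_force: 0.0
[0.57959559 0.08016644 0.33601644] [0.96746807 0.33479995 0.48224698] [ 0.007  0.019 -0.005]invalid input at $[0]: expected keys claw, travel, turn
```

```bash
python3 -m inch '[{"claw":-1,"travel":[-0.02,-0.09,-0.06],"turn":0},{"claw":-1,"travel":[-0.045,-0.19,-0.107],"turn":0},{"claw":-1,"travel":[-0.067,-0.28,-0.17],"turn":0},{"claw":-1,"travel":[-0.087,-0.36,-0.25],"turn":0},{"claw":-1,"travel":[-0.103,-0.427,-0.337],"turn":0}]'
python3 - <<'E'
from h import *
s=get_state(); p=s['position']; print(p,s['contact_force'])
im=grab('top','t1.png'); m=mask(im,'k',ROI['top']); k,l,st,c=cv2.connectedComponentsWithStats(m)
for i in range(1,k):
    if st[i,4]>15: print(st[i],c[i])
a=im[120:300,180:360,::-1]; b=grab('scene','s1.png')[60:290,200:350,::-1]
cv2.imwrite('pics/c2.png',np.hstack([cv2.resize(a,(400,400)),cv2.resize(b,(300,400))]))
E
```

```text
clock: 3.0
position: [0.5607, -0.0056, 0.2716]
ee_rot: [0.003, 0.788, 0.616, 0.003]
contact_force: [-0.7, 0.0, 1.8]
width: 0.0
gripper_force: 1.2
[ 0.56072823 -0.00564755  0.27156985] [-0.74372558  0.02793123  1.81454869]
[289 224   6   8  37] [291.05405405 227.45945946]
[272 226   9   5  21] [275.66666667 228.14285714]
```

View pics/c2.png

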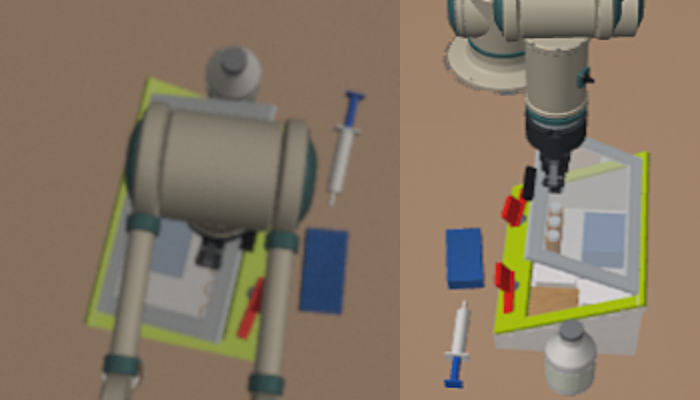

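The lid is swinging shut, with the finger on its outer face and little force. I'll carry on along the arc.

```bash
python3 -m inch '[{"claw":-1,"travel":[-0.015,-0.055,-0.10],"turn":0},{"claw":-1,"travel":[-0.03,-0.11,-0.205],"turn":0},{"claw":-1,"travel":[-0.04,-0.16,-0.315],"turn":0},{"claw":-1,"travel":[-0.05,-0.19,-0.43],"turn":0},{"claw":-1,"travel":[-0.05,-0.205,-0.54],"turn":0}]'
python3 -m inch '[{"claw":-1,"travel":[0,0.005,-0.055],"turn":0},{"claw":-1,"travel":[0,0.01,-0.11],"turn":0},{"claw":-1,"travel":[0.01,0.03,-0.165],"turn":0},{"claw":-1,"travel":[0.01,0.05,-0.21],"turn":0},{"claw":-1,"travel":[0.01,0.05,-0.225],"turn":0}]'
```

```text
clock: 3.6
position: [0.5513, -0.0455, 0.1623]
ee_rot: [0.002, 0.788, 0.616, 0.002]
contact_force: [0.7, 1.2, 1.2]
width: -0.0
gripper_force: 1.0
clock: 4.1
position: [0.5518, -0.035, 0.1157]
ee_rot: [0.0, 0.787, 0.616, 0.001]
contact_force: [-2.0, 2.8, 20.7]
width: -0.0
gripper_force: 8.1
```

```bash
python3 -m inch '[{"claw":-1,"travel":[0,0,0.2],"turn":0},{"claw":-1,"travel":[0,-0.2,0.4],"turn":0},{"claw":-1,"travel":[-0.1,-0.5,0.4],"turn":0},{"claw":-1,"travel":[-0.3,-0.7,0.4],"turn":0},{"claw":-1,"travel":[-0.3,-0.7,0.4],"turn":0}]'
cat >> h.py <<'E'
def way(th,sgn,gap=0,lev=17,ntip=30):
    d=np.array([np.cos(th),np.sin(th)]); m=np.array([-np.sin(th),np.cos(th)])
    q=lev*d+(5+13+gap)*m; return W(26+q[0]-(42-ntip)*.577,sgn*(68+q[1]),ntip)+[0,0,.019]
E
python3 - <<'E'
from h import *
s=get_state(); p=s['position']; print(p,s['contact_force'])
for sg,t0 in((1,1.44),(-1,1.6)):
    q=way(t0,sg,12); print('pre',q.round(3),((q-p)/.2).round(3))
    for t in (t0,1.25,1.05,.85,.65,.45,.25,.1): print(t,way(t,sg).round(3),((way(t,sg)-q)/.2).round(3))
    g=W(26,sg*68,34)+[0,0,.009]; print('grip',g.round(3))
a=grab('top','t2.png')[120:300,180:360,::-1]; b=grab('scene','s2.png')[100:290,200:350,::-1]
cv2.imwrite('pics/c3.png',np.hstack([cv2.resize(a,(400,400)),cv2.resize(b,(400,500))[:400]]))
E
```

```text
clock: 4.6
position: [0.4888, -0.1783, 0.1953]
ee_rot: [0.0, 0.788, 0.616, -0.001]
contact_force: [-0.3, 0.4, 0.6]
width: 0.0
gripper_force: 0.0
[ 0.4888063  -0.17831203  0.19533711] [-0.34265258  0.43993906  0.58308076]
pre [ 0.448 -0.082  0.096] [-0.203  0.482 -0.498]
1.44 [ 0.452 -0.072  0.102] [0.02  0.048 0.03 ]
1.25 [ 0.451 -0.068  0.104] [0.011 0.068 0.04 ]
1.05 [ 0.45  -0.064  0.106] [0.007 0.089 0.051]
0.85 [ 0.45  -0.06   0.108] [0.007 0.111 0.063]
0.65 [ 0.451 -0.056  0.111] [0.013 0.131 0.075]
0.45 [ 0.453 -0.052  0.113] [0.023 0.151 0.088]
0.25 [ 0.456 -0.048  0.116] [0.037 0.167 0.099]
0.1 [ 0.458 -0.046  0.117] [0.05  0.178 0.107]
grip [ 0.475 -0.06   0.106]
pre [ 0.615 -0.126  0.094] [ 0.633  0.262 -0.505]
1.6 [ 0.618 -0.116  0.1  ] [0.014 0.05  0.03 ]
1.25 [ 0.625 -0.111  0.104] [0.047 0.072 0.047]
1.05 [ 0.628 -0.108  0.106] [0.061 0.089 0.058]
0.85 [ 0.63  -0.104  0.108] [0.071 0.108 0.07 ]
0.65 [ 0.631 -0.1    0.111] [0.076 0.129 0.083]
0.45 [ 0.631 -0.096  0.113] [0.076 0.151 0.095]
0.25 [ 0.63  -0.092  0.116] [0.071 0.172 0.106]
0.1 [ 0.628 -0.088  0.117] [0.064 0.187 0.114]
grip [ 0.607 -0.093  0.106]
```

View pics/c3.png

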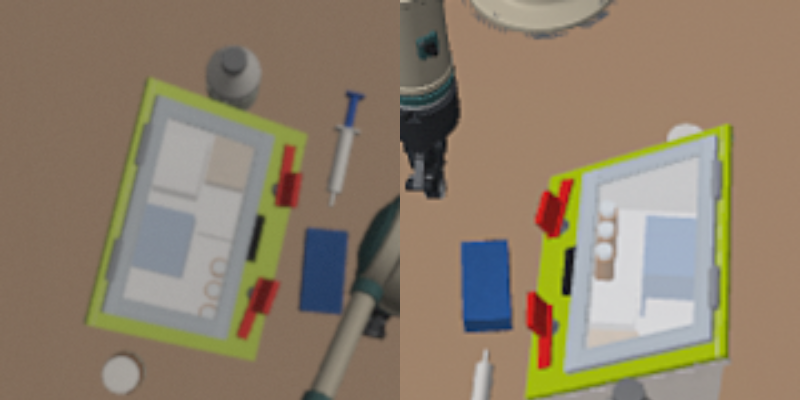

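The lid is shut: the panel lies in the rim and the lip is between the buttons. Both buttons are still along the sill. Next I'll push the left fin.

```bash
python3 -m inch '[{"claw":-1,"travel":[-0.2,0.25,0],"turn":0},{"claw":-1,"travel":[-0.2,0.45,-0.1],"turn":0},{"claw":-1,"travel":[-0.2,0.45,-0.3],"turn":0},{"claw":-1,"travel":[-0.2,0.47,-0.5],"turn":0},{"claw":-1,"travel":[-0.2,0.48,-0.5],"turn":0}]'
python3 -m inch '[{"claw":-1,"travel":[0.02,0.05,0.03],"turn":0},{"claw":-1,"travel":[0.01,0.07,0.04],"turn":0},{"claw":-1,"travel":[0.007,0.09,0.05],"turn":0},{"claw":-1,"travel":[0.007,0.11,0.063],"turn":0},{"claw":-1,"travel":[0.013,0.13,0.075],"turn":0}]'
python3 -m inch '[{"claw":-1,"travel":[0.01,0.02,0.013],"turn":0},{"claw":-1,"travel":[0.025,0.037,0.024],"turn":0},{"claw":-1,"travel":[0.037,0.047,0.032],"turn":0},{"claw":-1,"travel":[0.037,0.047,0.032],"turn":0}]'
python3 - <<'E'
from h import *
p=get_state()['position']; print(p,S(p-[0,0,.019]))
a=grab('top','t3.png')[160:300,220:360,::-1]; b=grab('scene','s3.png')[130:260,220:350,::-1]
cv2.imwrite('pics/c4.png',np.hstack([cv2.resize(a,(400,400)),cv2.resize(b,(400,400))]))
E
```

```text
clock: 5.2
position: [0.4471, -0.077, 0.0913]
ee_rot: [-0.005, 0.787, 0.617, -0.003]
contact_force: [-0.7, 0.6, -0.4]
width: 0.0
gripper_force: 0.0
clock: 5.7
position: [0.4536, -0.0542, 0.1122]
ee_rot: [0.001, 0.787, 0.616, -0.0]
contact_force: [-2.8, -0.6, -1.9]
width: -0.0001
gripper_force: 1.6
clock: 6.1
position: [0.4613, -0.044, 0.1171]
ee_rot: [-0.0, 0.788, 0.616, 0.0]
contact_force: [-3.2, 2.0, 2.8]
width: 0.0003
gripper_force: 1.8
[ 0.46129952 -0.04395698  0.11711033] [36.8 85.3 28.6]
```

View pics/c4.png

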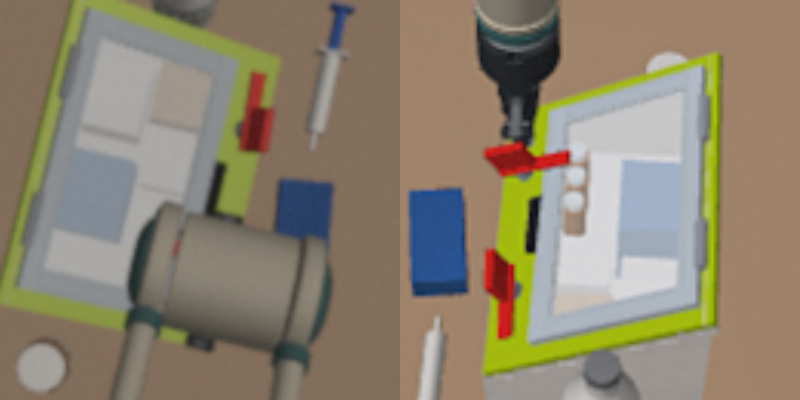

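The left arm now points about straight up the slope over the lid. I'll retract, open, straddle the fin and squeeze to square it.

```bash
python3 -m inch '[{"claw":-1,"travel":[-0.08,0.02,0],"turn":0},{"claw":-1,"travel":[-0.08,0.02,0.2],"turn":0},{"claw":1,"travel":[-0.05,0,0.4],"turn":0},{"claw":1,"travel":[0.07,-0.08,0.4],"turn":0},{"claw":1,"travel":[0.07,-0.08,0.4],"turn":0}]' 20
python3 -m inch '[{"claw":1,"travel":[0,0,0],"turn":0},{"claw":1,"travel":[0,0,0],"turn":0},{"claw":1,"travel":[0,0,-0.2],"turn":0},{"claw":1,"travel":[0,0,-0.35],"turn":0},{"claw":1,"travel":[0,0,-0.455],"turn":0}]'
python3 - <<'E'
from h import *
p=get_state()['position']; print(((W(26,68,34)+[0,0,.009]-p)/.2).round(3))
E
```

```text
clock: 6.7
position: [0.4805, -0.0627, 0.1989]
ee_rot: [0.005, 0.788, 0.616, 0.003]
contact_force: [0.1, 0.2, 0.4]
width: 0.0432
gripper_force: 0.0
clock: 7.2
position: [0.4729, -0.0597, 0.1033]
ee_rot: [-0.001, 0.788, 0.616, -0.001]
contact_force: [-0.2, 0.4, -0.5]
width: 0.0853
gripper_force: 0.0
[ 0.011 -0.001  0.016]
```

```bash
python3 -m inch '[{"claw":-1,"travel":[0.01,0,0.015],"turn":0},{"claw":-1,"travel":[0.01,0,0.015],"turn":0},{"claw":-1,"travel":[0.01,0,0.015],"turn":0},{"claw":-1,"travel":[0.01,0,0.015],"turn":0},{"claw":-1,"travel":[0.01,0,0.015],"turn":0}]' 20
python3 -m inch '[{"claw":-1,"travel":[0,0,0],"turn":0},{"claw":-1,"travel":[0,0,0],"turn":0},{"claw":-1,"travel":[0,0,0],"turn":0}]'
```

```text
clock: 7.7
position: [0.4759, -0.0605, 0.1093]
ee_rot: [-0.0, 0.787, 0.616, -0.001]
contact_force: [-9.7, -1.8, 4.9]
width: 0.0123
gripper_force: 4.7
clock: 8.0
position: [0.4748, -0.0604, 0.1092]
ee_rot: [-0.001, 0.788, 0.616, -0.001]
contact_force: [-5.5, -0.6, 6.1]
width: 0.0092
gripper_force: 24.4
```

```bash
python3 -m inch '[{"claw":1,"travel":[0,0,0],"turn":0},{"claw":1,"travel":[0,0,0],"turn":0},{"claw":1,"travel":[0,0,0],"turn":0},{"claw":1,"travel":[0,0,0.2],"turn":0},{"claw":1,"travel":[0,0,0.45],"turn":0}]'
python3 -m inch '[{"claw":-1,"travel":[0,-0.15,0.05],"turn":0},{"claw":-1,"travel":[0.3,-0.37,0],"turn":0},{"claw":-1,"travel":[0.5,-0.37,0],"turn":0},{"claw":-1,"travel":[0.7,-0.37,0],"turn":0},{"claw":-1,"travel":[0.7,-0.37,0],"turn":0}]'
python3 - <<'E'
from h import *
p=get_state()['position']; print(((way(1.6,-1,12)-p)/.2).round(3))
a=grab('top','t4.png')[140:280,220:360,::-1]; b=grab('scene','s4.png')[130:260,220:350,::-1]
cv2.imwrite('pics/c5.png',np.hstack([cv2.resize(a,(400,400)),cv2.resize(b,(400,400))]))
im=cv2.imread('pics/scene0.png')
E
```

```text
clock: 8.5
position: [0.4753, -0.0601, 0.1975]
ee_rot: [-0.002, 0.788, 0.616, -0.002]
contact_force: [0.6, -0.8, -0.6]
width: 0.0809
gripper_force: 0.0
clock: 9.0
position: [0.623, -0.1359, 0.197]
ee_rot: [0.002, 0.788, 0.616, 0.002]
contact_force: [-1.1, 0.4, -0.6]
width: 0.0111
gripper_force: 0.0
[-0.037  0.05  -0.513]
```

View pics/c5.png

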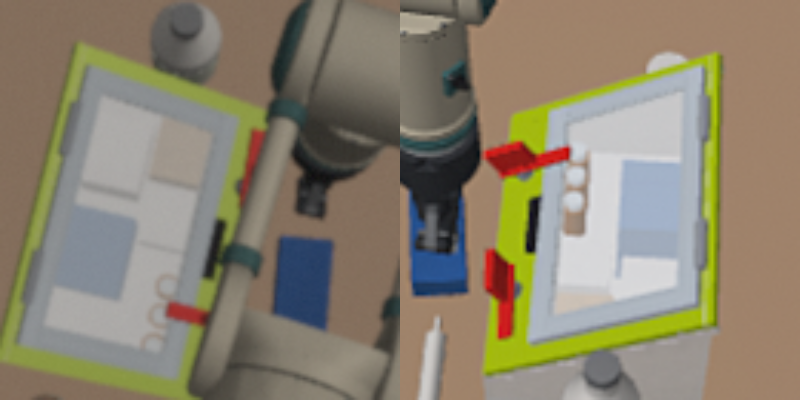

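The left button is square over the lid and the right one is still along the sill at (500,290) in the crop. I'll push the right fin the same way.

```bash
python3 -m inch '[{"claw":-1,"travel":[-0.01,0,-0.15],"turn":0},{"claw":-1,"travel":[-0.01,0,-0.35],"turn":0},{"claw":-1,"travel":[-0.01,0.03,-0.515],"turn":0},{"claw":-1,"travel":[-0.01,0.045,-0.515],"turn":0},{"claw":-1,"travel":[-0.01,0.045,-0.515],"turn":0}]'
python3 -m inch '[{"claw":-1,"travel":[0.014,0.05,0.03],"turn":0},{"claw":-1,"travel":[0.047,0.072,0.047],"turn":0},{"claw":-1,"travel":[0.061,0.089,0.058],"turn":0},{"claw":-1,"travel":[0.071,0.108,0.07],"turn":0},{"claw":-1,"travel":[0.076,0.129,0.083],"turn":0}]'
python3 -m inch '[{"claw":-1,"travel":[0,0.022,0.012],"turn":0},{"claw":-1,"travel":[-0.005,0.043,0.024],"turn":0},{"claw":-1,"travel":[-0.012,0.058,0.031],"turn":0},{"claw":-1,"travel":[-0.012,0.058,0.031],"turn":0}]'
python3 - <<'E'
from h import *
p=get_state()['position']; print(p,S(p-[0,0,.019]),((W(26,-68,34)+[0,0,.009]-p)/.2).round(3))
a=grab('top','t5.png')[140:280,220:360,::-1]; b=grab('scene','s5.png')[130:260,220:350,::-1]
cv2.imwrite('pics/c6.png',np.hstack([cv2.resize(a,(400,400)),cv2.resize(b,(400,400))]))
E
```

```text
clock: 9.6
position: [0.6139, -0.1249, 0.0962]
ee_rot: [-0.0, 0.787, 0.616, -0.0]
contact_force: [-0.6, -0.3, 0.7]
width: -0.0005
gripper_force: 0.0
clock: 10.1
position: [0.6318, -0.1012, 0.1147]
ee_rot: [0.003, 0.787, 0.617, 0.001]
contact_force: [0.5, -3.9, -0.5]
width: -0.0001
gripper_force: 1.7
clock: 10.5
position: [0.6283, -0.0872, 0.1194]
ee_rot: [0.001, 0.787, 0.616, 0.001]
contact_force: [2.3, 0.3, 1.2]
width: -0.0001
gripper_force: 1.0
[ 0.62826178 -0.08720628  0.11943177] [ 36.4 -87.2  31.5] [-0.105 -0.027 -0.065]
```

View pics/c6.png

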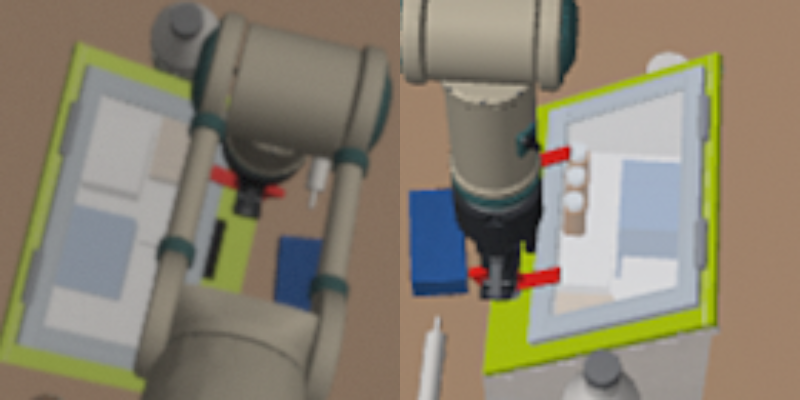

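The right button is now nearly straight up the slope. I'll back off, straddle it and squeeze.

```bash
python3 -m inch '[{"claw":-1,"travel":[0.08,-0.02,0],"turn":0},{"claw":-1,"travel":[0.08,-0.02,0.2],"turn":0},{"claw":1,"travel":[0.05,-0.02,0.4],"turn":0},{"claw":1,"travel":[-0.105,-0.03,0.4],"turn":0},{"claw":1,"travel":[-0.105,-0.03,0.4],"turn":0}]' 20
python3 -m inch '[{"claw":1,"travel":[0,0,0],"turn":0},{"claw":1,"travel":[0,0,0],"turn":0},{"claw":1,"travel":[0,0,-0.2],"turn":0},{"claw":1,"travel":[0,0,-0.35],"turn":0},{"claw":1,"travel":[0,0,-0.45],"turn":0}]'
python3 - <<'E'
from h import *
p=get_state()['position']; print(((W(26,-68,34)+[0,0,.009]-p)/.2).round(3))
E
```

```text
clock: 11.1
position: [0.6026, -0.0933, 0.199]
ee_rot: [-0.002, 0.788, 0.616, -0.001]
contact_force: [-0.4, 0.5, -0.2]
width: 0.0435
gripper_force: 0.0
clock: 11.6
position: [0.6057, -0.0935, 0.1051]
ee_rot: [-0.002, 0.788, 0.616, -0.001]
contact_force: [-0.6, -0.1, 0.3]
width: 0.0853
gripper_force: 0.0
[0.008 0.005 0.007]
```

```bash
python3 -m inch '[{"claw":-1,"travel":[0,0,0.01],"turn":0},{"claw":-1,"travel":[0,0,0.01],"turn":0},{"claw":-1,"travel":[0,0,0.01],"turn":0},{"claw":-1,"travel":[0,0,0.01],"turn":0},{"claw":-1,"travel":[0,0,0.01],"turn":0}]' 20
python3 -m inch '[{"claw":-1,"travel":[0,0,0],"turn":0},{"claw":-1,"travel":[0,0,0],"turn":0},{"claw":-1,"travel":[0,0,0],"turn":0}]'
python3 -m inch '[{"claw":1,"travel":[0,0,0],"turn":0},{"claw":1,"travel":[0,0,0],"turn":0},{"claw":1,"travel":[0,0,0],"turn":0},{"claw":1,"travel":[0,0,0.2],"turn":0},{"claw":1,"travel":[0,0,0.45],"turn":0}]'
python3 -m inch '[{"claw":1,"travel":[0,-0.2,0.2],"turn":0},{"claw":1,"travel":[0,-0.45,0.3],"turn":0},{"claw":1,"travel":[-0.1,-0.7,0.3],"turn":0},{"claw":1,"travel":[-0.2,-0.95,0.3],"turn":0},{"claw":1,"travel":[-0.2,-1.0,0.3],"turn":0}]'
python3 - <<'E'
from h import *
T=grab('top','t6.png'); Sc=grab('scene','s6.png')
a=T[140:300,200:360,::-1]; b=Sc[130:260,220:350,::-1]
cv2.imwrite('pics/c7.png',np.hstack([cv2.resize(a,(400,400)),cv2.resize(b,(400,400))]))
for n,im in(('top',T),('scene',Sc)):
    m=mask(im,'r',ROI[n]); k,l,st,c=cv2.connectedComponentsWithStats(m)
    for i in range(1,k):
        if st[i,4]>15:
            # bar part over the lid (beyond the fin): slope-plane points at n=16
            ys,xs=np.nonzero(l==i); P=np.array([onn(n,x,y,16) for x,y in zip(xs,ys)]); s=P[P[:,0]>52]
            print(n,st[i],'over-lid v mean',s[:,1].mean().round(1),'u max',P[:,0].max(), 'slope deg',np.degrees(np.polyfit(s[:,0],s[:,1],1)[0]).round(1))
    m=mask(im,'k',(240,150,320,250)); k,l,st,c=cv2.connectedComponentsWithStats(m)
    for i in range(1,k):
        if st[i,4]>40: print('lip',onn(n,*c[i],8))
E
```

```text
clock: 12.1
position: [0.6072, -0.0943, 0.1115]
ee_rot: [0.001, 0.788, 0.616, 0.001]
contact_force: [-0.9, 0.1, 0.3]
width: 0.0128
gripper_force: 1.6
clock: 12.4
position: [0.6065, -0.0942, 0.1114]
ee_rot: [0.0, 0.788, 0.616, 0.0]
contact_force: [-3.9, 1.0, 6.9]
width: 0.0094
gripper_force: 25.5
clock: 12.9
position: [0.605, -0.0937, 0.1983]
ee_rot: [-0.003, 0.788, 0.616, -0.002]
contact_force: [2.5, -0.2, -0.1]
width: 0.0805
gripper_force: 0.0
clock: 13.4
position: [0.565, -0.2978, 0.2605]
ee_rot: [0.001, 0.788, 0.615, -0.001]
contact_force: [0.6, 0.6, -0.7]
width: 0.0854
gripper_force: 0.0
top [291 199  28  10 101] over-lid v mean -65.9 u max 79.7 slope deg -1.1
top [279 247  29   9  99] over-lid v mean 70.2 u max 80.4 slope deg -1.8
scene [247 176  28  12 165] over-lid v mean 64.1 u max 82.7 slope deg -0.9
scene [242 215  30  11 180] over-lid v mean -71.5 u max 83.3 slope deg 0.7
```

View pics/c7.png

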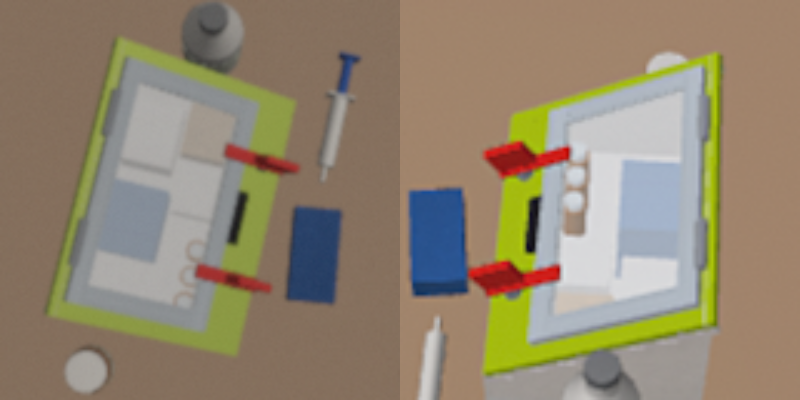

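The lid is shut, and both red arms lie straight up the slope over its lower edge, within about 2° of square. The bystanders near the box are where they were.

```bash
python3 -c "
from rig import ticket; print(ticket.sign_off())"
```

```text
the job is handed in; nothing more can be done
None
```

I shut the lid first, then turned both red turnbuttons straight up the slope (within about 2° in the final images), and handed the job in after about 13.5 s of robot time without touching the other items.

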